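# Balance a bowl-cutter knife and mark its balance point with the rail stop

### The job

Lay the cutter knife with the yellow plugs across the round steel crown of the knife balancer, heel towards the sliding stop, and find the place where it balances there by itself, level and clear of both rest posts; set it down gently and never drop it. Then slide the stop along its rail until its nose just meets the knife's heel (no more than about 3 mm short of it) without upsetting the balance, and flip the red cam lever right down to clamp the stop. Leave the other knife and everything else on the bench where it is.

Things in the scene. Friction and masses are not known exactly. Their poses are not given: they have to be found in the camera images.
- knife: Steel bowl-cutter knife with two yellow plugs on its heel: 200 mm long, 46 mm wide, flat underside, 0.28 to 0.46 kg. Origin at the middle of its underside, x along it to the pointed tip (tip at +100 mm, heel end at -100 mm), y across, z up. The heel (x -100 to -45 mm) is 10 mm thick, the rest 6 mm. It starts on one lane of the white rack, tip away from the robot.
- knife_shank (a point): Middle of the knife's shank, 3 mm above the knife's origin: from x = -45 to +45 mm the sides are straight, blunt and 46 mm apart, to grip it by. The knife was reground and its plugs changed, so its centre of mass is not known beforehand: on the centre line, 3 to 5 mm above the underside, somewhere from x = -28 to +4 mm, different each time.
- knife_end (a point): Centre of the knife's heel end face (knife x = -100 mm, 5 mm above its underside).
- mate: The other knife of the pair, same shape, with blue plugs, lying on the other lane of the rack; leave it alone. Frame as for the knife.
- rack: White plastic knife rack, fixed: board 250 x 200 x 12 mm with two cross bars (12 mm thick, tops 30 mm above the bench, at x = -65 and x = +60 mm) on which the knives lie in two lanes about y = +50 and -50 mm. Origin under its middle; x along the knives.
- balancer: The knife balancer, fixed on the bench: grey base plate 90 x 375 x 12 mm carrying the crown, two rest posts and the stop's rail, which runs from the crown along -y. Origin on the bench under the middle of the crown; z up. The knife is to lie along y, heel to -y.
- crown_top (a point): Middle of the crown's top line, 90 mm above the bench. The crown is a fixed steel round, 80 mm in diameter, 30 mm wide, its axis along balancer x. Rest posts 24 mm wide stand at y = +50 and -50 mm, tops 85 mm up: an unbalanced knife tips on to one at about 0.1 rad. Balanced free, it tilts about 0.027 rad for each mm its centre of mass is off the top line.
- stop (a joint): The stop's place on its rail, in m: 0 farthest from the crown (nose face 200 mm from the crown's middle), growing towards the crown (nose 200 mm minus the value away), up to 0.145. It drags with about 4 N while the cam lever is up, and is held fast when the lever is down.
- stop_nose (a point): Centre of the flat face of the stop's nose that looks to the crown (+y of the balancer), 93.5 mm above the bench; the nose is 24 mm wide, 21 mm tall and 14 mm long, in front of the column. Axes as the balancer's.
- stop_grip (a point): Middle of the top of the stop's aluminium column, 98 mm above the bench, 27 mm behind the nose face: the column is 36 mm wide (balancer x) by 26 mm (y) and free-standing down to 43 mm above the bench; grip it across its width.
- cam (a joint): Angle of the red-gripped cam lever in rad: 0 standing upright (stop free), growing as it swings away from the crown (to -y of the balancer) and down, 1.52 lying level (stop clamped). It starts at 0 to 0.15. It turns easily at first, bites from about 1.1 rad on (up to 0.2 N m), and stays where it is put.
- cam_hinge (a point): The lever's pivot, on the stop, 50 mm above the bench and 50 mm behind the nose face; its axis is balancer x. Axes as the lever's: y and z of the balancer when upright, z along the lever.
- cam_tip (a point): Outer end of the lever, 70 mm from the pivot. The last 34 mm are the red grip, 16 mm wide (along the pivot) and 11 mm thick; upright, its tip is 120 mm above the bench and it stands 4 mm clear of the column, 22 mm higher than the column's top.
- stone: Sharpening stone, 150 x 50 x 25 mm, lying on the bench; leave it.
- oil: Bottle of oil, 52 mm across, 150 mm tall; leave it.
- spanner: Flat spanner, 170 mm long; leave it.
- timer: White kitchen timer, 50 x 65 x 20 mm; leave it.
- plate_a: Perforated grinder plate, 62 mm across, 8 mm thick, in the steel tray; leave it.
- plate_b: Second grinder plate of the same size in the tray; leave it.
- cross_knife: Four-armed grinder knife, about 60 mm across, 12 mm thick, in the tray; leave it.
Mind the look-alikes: they are no part of the job. What is shaped like the knife but purple is not meant.

How it is judged:
On the way:
1. the knife balances by itself on the crown, level, clear of the rest posts and let go (angle between knife's own z axis and vertical below 0.09 rad and z of knife in the frame of balancer between 0.083 and 0.1 m and contact force between knife and balancer above 1 N and angle between the x axis of knife and the y axis of balancer, either way round below 0.2 rad and contact force between each of the arm, the fingers and knife below 0.1 N and linear speed of knife below 0.03 m/s and angular speed of knife below 0.2 rad/s), for 0.5 s.
At the end, for the whole second after the job is handed in: The knife lies still on the balancer's crown, let go, tilted less than 0.09 rad from level (so clear of both rest posts), within 0.2 rad of the rail's direction, its heel end within 5 mm of the stop's nose face along the rail and within 15 mm of it sideways; the cam lever is down (beyond 1.35 rad) (all of step 1 and y of knife_end in the frame of stop_nose between -0.003 and 0.005 m and x of knife_end in the frame of stop_nose between -0.015 and 0.015 m and value of joint cam above 1.35 rad); the robot touches nothing.
It fails at once if the knife was banged or pressed on the balancer (over 25 N) (contact force between knife and balancer above 25 N).
It fails at once if the knife was dropped below the rack's height (height (world z) of knife below 0.02 m).
It fails at once if the other knife was shifted by more than 20 mm (distance of mate from where it was at the start of the episode above 0.02 m).
It fails at once if something else on the bench was shifted by more than 20 mm (distance of any of stone, oil, spanner, timer, plate_a, plate_b, cross_knife from where it was at the start of the episode above 0.02 m).
It also fails if it takes over 72 s, if anything falls off the work surface, if the arm or the gripper's body presses on something with over 40 N, if the wrist force passes 120 N, or if a joint passes its speed limit or range.

### The arm

A 7-joint arm with a two-finger parallel gripper is mounted at the origin on the work surface. World frame = base frame: x ahead of the robot, y to its left, z up, the work surface at z = 0. Lengths are in m, angles in rad, forces in N, time in s.
With the tool pointing down it reaches from about 0.4 to 0.85 m from the base axis. Payload 10.4 kg.
Tool frame: the origin (TCP) lies between the finger pads; the fingertips stand 22 mm ahead of it and the grasp point (between the pads) lies 3 mm ahead of it; z points along the fingers, y is the line along which they close (so a half turn about z gives the same grasp; the last joint's range is limited). The gripper opens to 85 mm and grips with 20 to 120 N. Pads are 22 mm wide; open, the fingers measure 114 mm over their backs; the gripper's body (76 mm by 85 mm) begins 54 mm behind the grasp point. The pads swing forward as they close: fully open they stand 13 mm farther back than shut.
Start: joints at [1.168, 0.332, -0.065, 1.46, 0.022, 1.35, -0.088], TCP at [0.232, -0.58, 0.253] pointing down, gripper open.
Joint ranges: [-2.6, 2.6], [-0.5, 2.12], [-1.47, 1.34], [0.16, 2.42], [-1.27, 4.41], [0.06, 2.06], [-2.6, 2.6]. Speed limits (rad/s): [2.22, 2.22, 2.79, 2.79, 3.14, 3.14, 3.14].

### API

Orientations are given as a unit quaternion [x, y, z, w].
In Python, from workcell import manip, camera, ticket, boxes_of, outline_of gives the robot as it stands.
- The arm moves only by the tool carry_out, never from a script. Its argument "deltas" is a list of rows, each a list of 5 numbers: the shift along the tool's x, y, z as a fraction of full scale, then the turn about the tool's z as a fraction of full scale, then the opening, from -1 (shut) to 1 (fully open), so that 0 is half open. In form: [[tx, ty, tz, spin, gripper], ...]. A call has 1 to 20 rows; each row is the pose to reach, as a shift and turn from the pose commanded when the call began, along the tool's axes at that moment; what a row does not reach only later rows make up. Full scale, the value 1, is 150 mm for a shift and 30 degrees for a turn. A row lasts 1/8 s, in which the tool goes at most 62.5 mm and 10.7 degrees, less where a joint would pass 70% of its speed; a pose out of reach is approached as far as the arm can. A call with a number of a shift or a turn outside -1 to 1 is refused whole. A call with a gripper value outside its range is refused whole. The fingers move at their own pace and stop on an object; "force" is the grip in N (left out, the last holds). Time passes only in rows, so rows that repeat a pose let the fingers close. It gives the time, the measured TCP pose, the force, the opening and the grip force at its end, in the units of the state.
- manip.get_obs(): the state, without advancing time (a new reading comes with each control period).
- camera(name): name is "side" or "top" or "wrist"; returns a dict with "img" (400x640x3 uint8, red, green, blue), "depth" (400x640 float32, m along the optical axis (not along the pixel's ray), 0 where there is no reading), "vertical_fov" (degrees; the focal length in pixels is half the picture's height over the tangent of half this angle, whatever the lens; pixels are square), "cx", "cy" (the principal point, pixels), "R" (3x3) and "t" (3): a world point X has camera coordinates R X + t. Camera axes: x right, y down, z forward; pixel columns grow to the right and rows downward; lengths in m; the calibration is good to about 2 mm. A picture is of the moment at which its call begins.
- ticket.hand_in(): hands the job in; it is judged then, once.
Trained networks look in a picture, given as the dict that the camera call returned (one of the last four; its "shot" number tells which), for a name from the list of things; names that differ only in an ending like _2 or _b are one class to them, and where a whole thing is asked for, a point or a joint stands for the part that bears it (a point fixed in the world has none). Each returns a list of dicts, best first, with "conf" (0 to 1); they miss things now and then, are a little off and sometimes report something else, mostly with a low value. They report only what shows in the picture. A call takes as long as a camera call. They do not tell look-alikes from the thing itself.
- boxes_of(query, picture): "position" ([x, y, z] in m, in world coordinates, good to about 4 mm: the middle of the surface that is visible of it).
- outline_of(query, picture): "region" (400x640 bool, what is visible of it).
The state is a dict: "clock": time; "joint_pos": joint angles; "joint_velocities": joint speeds; "tau": joint torques, N m; "position": TCP position; "ee_rot": TCP orientation; "ft_force": force on the tool from outside, world axes, zero at the start; "torque": the same for the moment, N m; "grip_width": opening from 0.0 (shut) to 1.0 (fully open); "grasp_force": force on a finger pad.
Only numpy, scipy, OpenCV 4.12 (cv2) and the standard library are available. Lean on these libraries where they do the work, as an engineer would, in place of code of your own. Each camera call takes 0.05 s, during which the arm holds its last target. There are 200 camera calls.

## Working session

There is one attempt and no reset: what is moved stays moved. The work goes in short steps, Python scripts to look and compute and a tool call to move; the robot and the scene stay as the last step left them, time stands still between calls to the robot, and variables do not carry over. Pictures are saved under pics/ and viewed, at most 12 in all, crops included, and the job is handed in when it is done.

Besides the shell and the picture viewer there is one more tool, called after ">>>" as a command line: name --pt "numbers of a row" for each row, then --argument value for the rest. carry_out: Moves the arm, as the interface text tells. Its arguments: {"type":"object","properties":{"deltas":{"type":"array","items":{"type":"array","items":{"type":"number"}}},"force":{"type":"number"}},"required":["deltas"]}

```bash
ls; mkdir -p pics
cat > h.py <<'E'
import numpy as np, cv2
from workcell import manip, camera, ticket, boxes_of, outline_of
from scipy.spatial.transform import Rotation as Ro
def pts(c):
    f=200/np.tan(np.radians(c["vertical_fov"])/2); d=c["depth"]
    v,u=np.mgrid[:400,:640]
    P=np.stack([(u-c["cx"])/f*d,(v-c["cy"])/f*d,d],-1)
    W=(P-c["t"])@c["R"]; W[d==0]=np.nan
    return W
def save(c,n): cv2.imwrite("pics/"+n,c["img"][:,:,::-1])
def st():
    o=manip.get_obs(); print({k:np.round(o[k],4) for k in ("clock","position","ee_rot","ft_force","grip_width","grasp_force")})
    return o
E
python3 - <<'E'
from h import *
o=st(); print(o["joint_pos"])
ims=[]
for n in ("top","side"):
    c=camera(n); ims.append(c["img"])
    for q in ("knife","mate","rack","balancer","stop","cam","oil","stone"):
        r=boxes_of(q,c); print(n,q,[(np.round(x["position"],3).tolist(),round(x["conf"],2)) for x in r[:4]])
    save(c,n+".png")
E
```

```text
pics
{'clock': np.float64(0.0), 'position': array([ 0.2316, -0.5801,  0.2525]), 'ee_rot': array([ 9.820e-01,  1.888e-01, -2.000e-04, -7.000e-04]), 'ft_force': array([ 0.4543, -0.389 , -0.372 ]), 'grip_width': np.float64(0.9992), 'grasp_force': np.float64(0.0)}
[ 1.1683613   0.3328906  -0.06471265  1.46096559  0.02161536  1.34989973
 -0.08852232]
top knife [([0.56, 0.572, 0.006], 0.92), ([0.23, 0.308, 0.007], 0.76)]
top mate [([0.567, 0.347, 0.035], 0.7)]
top rack [([0.528, 0.243, 0.038], 0.17)]
top balancer [([0.477, -0.164, 0.019], 0.86)]
top stop [([0.46, -0.252, 0.088], 0.81)]
top cam [([0.734, 0.212, 0.094], 0.48)]
top oil [([0.733, 0.213, 0.098], 0.71)]
top stone [([0.737, 0.092, 0.026], 0.68), ([0.459, -0.253, 0.09], 0.36)]
side knife [([0.556, 0.572, 0.005], 0.89), ([0.224, 0.314, 0.003], 0.86), ([0.521, 0.25, 0.039], 0.75)]
side mate []
side rack [([0.526, 0.31, 0.017], 0.83), ([0.731, 0.1, 0.023], 0.75)]
side balancer [([0.477, -0.12, 0.017], 0.64), ([0.777, -0.135, 0.009], 0.31)]
side stop [([0.454, -0.24, 0.067], 0.68)]
side cam [([0.453, -0.279, 0.105], 0.51)]
side oil [([0.73, 0.23, 0.076], 0.64)]
side stone [([0.727, 0.1, 0.023], 0.83)]
```

View pics/top.png

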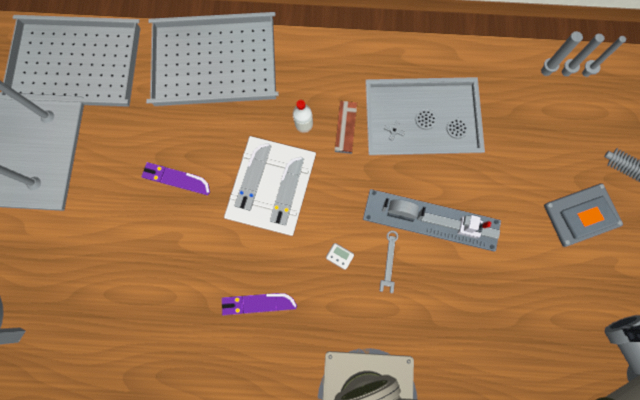

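View pics/side.png

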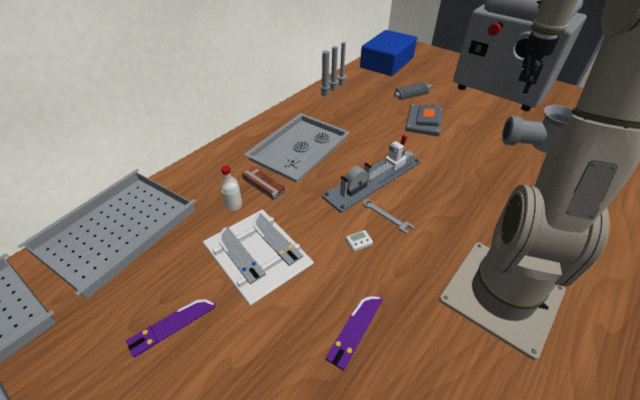

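The top view shows the yellow-plug knife in the right lane at about (288,190), with its heel and plugs at (281,213). The blue mate is at (253,177). The balancer runs from the crown at (404,209) to the stop at (470,226), with the red lever at (487,225). Next I fit the poses from depth.

Run:
```python
from h import *
c=camera("top"); W=pts(c); X=W[...,0];Y=W[...,1];Z=W[...,2]
v,u=np.mgrid[:400,:640]
# base plate + everything on balancer
m=(u>355)&(u<510)&(v>180)&(v<255)&(Z>0.007)
m&=~((v>230)&(u<400))
n,l,s,_=cv2.connectedComponentsWithStats(m.astype(np.uint8)); k=1+np.argmax(s[1:,4]); b=W[l==k]
low=b[b[:,2]<0.03]
print(cv2.minAreaRect(low[:,:2].astype(np.float32)*1000))
for lo,hi in((.03,.07),(.07,.2)):
    mm=(l==k)&(Z>lo)&(Z<hi); n2,l2,s2,c2=cv2.connectedComponentsWithStats(mm.astype(np.uint8))
    for i in range(1,n2):
        if s2[i,4]>4: p=W[l2==i]; print(lo,s2[i,4],c2[i].round(),p.mean(0).round(3),p[:,2].max().round(3))
# knives
m=(u>225)&(u<320)&(v>135)&(v<236)&(Z>0.0325)
n,l,s,cc=cv2.connectedComponentsWithStats(m.astype(np.uint8))
for i in range(1,n):
    if s[i,4]>60:
        p=W[l==i]; print("knife",s[i,4],cc[i].round(),p.mean(0).round(4),cv2.minAreaRect(p[:,:2].astype(np.float32)*1000))
m=(u>215)&(u<325)&(v>125)&(v<240)&(Z>0.006)
print("rack",cv2.minAreaRect(W[m][:,:2].astype(np.float32)*1000))
```

```text
((480.6629333496094, -159.044921875), (374.6299743652344, 91.62996673583984), 79.27619171142578)
0.03 177 [401. 213.] [ 0.485 -0.068  0.05 ] 0.07
0.03 12 [384. 208.] [ 0.497 -0.022  0.051] 0.069
0.03 23 [420. 214.] [ 0.485 -0.119  0.05 ] 0.069
0.03 168 [470. 230.] [ 0.45  -0.254  0.046] 0.069
0.03 12 [481. 222.] [ 0.474 -0.284  0.048] 0.062
0.07 30 [386. 202.] [ 0.505 -0.024  0.082] 0.089
0.07 303 [404. 207.] [ 0.496 -0.072  0.083] 0.095
0.07 33 [423. 211.] [ 0.486 -0.122  0.082] 0.092
0.07 281 [475. 223.] [ 0.461 -0.253  0.098] 0.123
knife 976 [252. 178.] [0.5637 0.3462 0.0372] ((574.7567138671875, 345.57269287109375), (48.70444107055664, 199.7021942138672), 77.82376098632812)
knife 981 [286. 192.] [0.5286 0.2485 0.037 ] ((538.3991088867188, 247.519775390625), (46.82247543334961, 198.29930114746094), 79.39762115478516)
rack ((563.8283081054688, 303.09625244140625), (327.4435119628906, 308.4817199707031), 4.560301303863525)
```

>>> carry_out --pt "0.775 -0.883 0 0 1" --pt "0.775 -0.883 0 0 1" --pt "0.775 -0.883 0 0 1" --pt "0.775 -0.883 0 0 1" --force 40

```text
clock: 1.45
position: [0.2927, -0.4112, 0.254]
ee_rot: [0.981, 0.192, 0.0, 0.0]
ft_force: [-0.5, 0.1, -0.2]
grip_width: 1.001
grasp_force: 0.0
```

>>> carry_out --pt "0.775 -0.883 0 0 1" --pt "0.775 -0.883 0 0 1" --pt "0.775 -0.883 0 0 1" --pt "0.775 -0.883 0 0 1"

```text
clock: 1.95
position: [0.3508, -0.2458, 0.2538]
ee_rot: [0.982, 0.191, 0.0, 0.0]
ft_force: [-1.0, -0.7, -0.4]
grip_width: 1.001
grasp_force: 0.0
```

>>> carry_out --pt "0.775 -0.883 0 0 1" --pt "0.775 -0.883 0 0 1" --pt "0.775 -0.883 0 0 1" --pt "0.775 -0.883 0 0 1"

```text
clock: 2.45
position: [0.4095, -0.0801, 0.2537]
ee_rot: [0.982, 0.191, 0.001, 0.0]
ft_force: [0.1, -1.0, -0.7]
grip_width: 0.996
grasp_force: 0.0
```

>>> carry_out --pt "0.775 -0.883 0 0 1" --pt "0.775 -0.883 0 0 1" --pt "0.775 -0.883 0 0 1" --pt "0.775 -0.883 0 0 1"

```text
clock: 2.95
position: [0.4682, 0.0858, 0.2533]
ee_rot: [0.982, 0.19, 0.0, -0.001]
ft_force: [-0.2, -0.1, -0.4]
grip_width: 1.002
grasp_force: 0.0
```

>>> carry_out --pt "0.775 -0.883 0 0.33 1" --pt "0.775 -0.883 0 0.66 1" --pt "0.775 -0.883 0 1 1" --pt "0.775 -0.883 0 1 1" --pt "0.775 -0.883 0 1 1" --pt "0.775 -0.883 0 1 1"

```text
clock: 3.7
position: [0.5269, 0.2475, 0.2528]
ee_rot: [0.997, -0.073, -0.0, 0.001]
ft_force: [-0.3, -0.5, -0.6]
grip_width: 0.998
grasp_force: 0.0
```

Run:
```python
from h import *
o=st(); print(o["joint_pos"].round(2), o["torque"])
c=camera("wrist"); save(c,"w1.png"); W=pts(c); Z=W[...,2]
m=((Z>0.0335)&(Z<0.055)).astype(np.uint8)
n,l,s,cc=cv2.connectedComponentsWithStats(m)
for i in range(1,n):
    if s[i,4]>300:
        p=W[l==i]; print("blob",s[i],cc[i].round(),p.mean(0).round(4),cv2.minAreaRect(p[:,:2].astype(np.float32)*1000))
for q in("knife_end","knife","knife_shank"):
    print(q,[(np.round(x["position"],4),round(x["conf"],2)) for x in boxes_of(q,c)[:3]])
```

```text
{'clock': np.float64(3.7), 'position': array([0.5269, 0.2475, 0.2528]), 'ee_rot': array([ 9.974e-01, -7.260e-02, -1.000e-04,  8.000e-04]), 'ft_force': array([-0.2716, -0.5225, -0.5658]), 'grip_width': np.float64(0.9977), 'grasp_force': np.float64(0.0)}
[ 0.15  0.35 -0.84  1.54  0.26  1.37 -2.42] [-0.01169347 -0.01950431  0.00508148]
blob [ 192   37   49  201 8722] [217. 140.] [0.577  0.3444 0.0377] ((575.2670288085938, 346.16253662109375), (46.757171630859375, 199.83859252929688), 77.74580383300781)
blob [ 293   60   52  195 8140] [318. 160.] [0.5418 0.2472 0.0378] ((540.2315673828125, 248.31124877929688), (46.080230712890625, 199.69561767578125), 79.3812026977539)
blob [575 139  65  39 765] [599. 153.] [ 0.5101 -0.0349  0.0417] ((502.4413146972656, -46.989707946777344), (60.30348587036133, 39.75503921508789), 78.33252716064453)
knife_end [(array([0.5463, 0.2452, 0.0363]), 0.64), (array([0.5548, 0.5418, 0.0023]), 0.56)]
knife [(array([0.5549, 0.5431, 0.0069]), 0.92), (array([0.5473, 0.2434, 0.0378]), 0.81)]
knife_shank [(array([0.5545, 0.5372, 0.0107]), 0.95), (array([0.5407, 0.2422, 0.0337]), 0.83)]
```

View pics/w1.png

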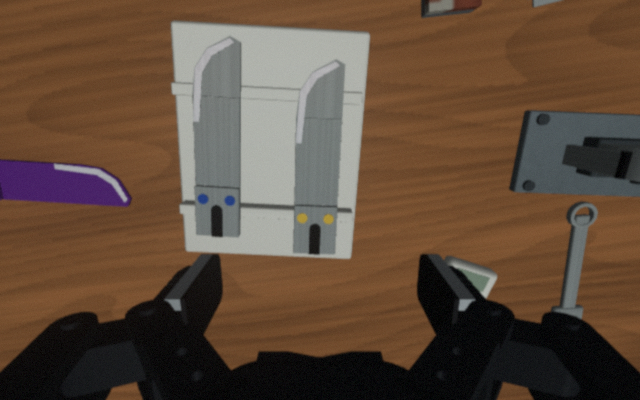

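Yellow plugs show at about (303–327, 218), heel end near (315,253). The mate on the left at (217,140) is well clear. Descending to grip.

>>> carry_out --pt "0.004 -0.017 0.3 0.077 1" --pt "0.004 -0.017 0.65 0.077 1" --pt "0.004 -0.017 1 0.077 1" --pt "0.004 -0.017 1 0.077 1" --pt "0.004 -0.017 1 0.077 1"

```text
clock: 4.53
position: [0.528, 0.2529, 0.1055]
ee_rot: [0.996, -0.092, 0.001, -0.001]
ft_force: [0.3, 0.2, 0.3]
grip_width: 0.998
grasp_force: 0.0
```

>>> carry_out --pt "0 0 0.15 0 1" --pt "0 0 0.3 0 1" --pt "0 0 0.4 0 1" --pt "0 0 0.435 0 1" --pt "0 0 0.435 0 1" --pt "0 0 0.435 0 1"

```text
clock: 5.28
position: [0.5275, 0.2528, 0.039]
ee_rot: [0.996, -0.092, 0.001, -0.0]
ft_force: [-0.2, 0.4, -0.3]
grip_width: 1.005
grasp_force: 0.0
```

Run:
```python
from h import *
T=[];F=[]
for i in range(6):
    camera("side"); o=manip.get_obs(); T.append(o["torque"]);F.append(o["ft_force"])
st(); print(np.mean(T,0),np.std(T,0),np.mean(F,0),np.std(F,0), o["joint_pos"].round(2))
```

```text
{'clock': np.float64(5.575), 'position': array([0.5271, 0.2525, 0.0382]), 'ee_rot': array([ 9.958e-01, -9.200e-02,  1.000e-04, -0.000e+00]), 'ft_force': array([ 0.329 , -1.0354, -1.0151]), 'grip_width': np.float64(0.9988), 'grasp_force': np.float64(0.0)}
[ 0.01536844 -0.02614026  0.00341788] [0.01438187 0.02877197 0.0223587 ] [ 0.00283839 -0.07198308 -0.05883674] [0.47877489 0.56730266 0.67418487] [ 0.02  0.55 -0.67  1.75  0.41  0.98 -2.57]
```

>>> carry_out --pt "0 0 0 0 0" --pt "0 0 0 0 0" --pt "0 0 0 0 -1" --pt "0 0 0 0 -1" --pt "0 0 0 0 -1" --pt "0 0 0 0 -1" --pt "0 0 0 0 -1" --force 60

```text
clock: 6.45
position: [0.5271, 0.2523, 0.0384]
ee_rot: [0.996, -0.092, 0.0, 0.0]
ft_force: [-1.5, -2.0, 4.8]
grip_width: 0.521
grasp_force: 61.0
```

>>> carry_out --pt "0 0 -0.1 0 -1" --pt "0 0 -0.3 0 -1" --pt "0 0 -0.6 0 -1" --pt "0 0 -0.9 0 -1" --pt "0 0 -1 0 -1" --pt "0 0 -1 0 -1"

```text
clock: 7.2
position: [0.5271, 0.2525, 0.1881]
ee_rot: [0.996, -0.092, 0.0, -0.0]
ft_force: [0.4, 0.9, -5.4]
grip_width: 0.521
grasp_force: 62.6
```

Run:
```python
from h import *
T=[];F=[]
for i in range(22):
    c=camera("wrist"); o=manip.get_obs(); T.append(o["torque"]);F.append(o["ft_force"])
st(); n=len(T)**.5
print(np.mean(T,0),np.std(T,0)/n,np.mean(F,0),np.std(F,0)/n, o["joint_pos"].round(2))
save(c,"w2.png"); W=pts(c); R=Ro.from_quat(o["ee_rot"]).as_matrix()
L=(W-o["position"])@R   # tool coords
x,y,z=L[...,0],L[...,1],L[...,2]
m=(abs(y)<0.024)&(abs(x)<0.13)&(z>-0.02)&(z<0.03)
m&=(W[...,2]>0.12); p=L[m]; print(m.sum(),p.min(0),p.max(0))
for a in np.arange(-.13,.13,.02):
    s=p[(p[:,0]>=a)&(p[:,0]<a+.02)]
    if len(s)>20: print(round(a+.01,3),len(s),np.median(s,0).round(4),np.percentile(s[:,1],[2,98]).round(4))
```

```text
{'clock': np.float64(8.3), 'position': array([0.527 , 0.2525, 0.1881]), 'ee_rot': array([ 9.958e-01, -9.190e-02,  1.000e-04,  0.000e+00]), 'ft_force': array([-0.7769,  0.3828, -4.6901]), 'grip_width': np.float64(0.5185), 'grasp_force': np.float64(62.6031)}
[-0.00622592 -0.04711076 -0.00245018] [0.00590998 0.00389594 0.00449917] [-0.20748885 -0.03058871 -4.8990374 ] [0.08839293 0.1032367  0.10792979] [ 0.08  0.38 -0.75  1.63  0.27  1.24 -2.48]
42146 [-0.03576804 -0.0239996  -0.01987715] [0.10330432 0.02399841 0.00879828]
-0.04 1323 [-0.0311 -0.0008 -0.0009] [-0.0228  0.0208]
-0.02 4248 [-0.0195 -0.0012  0.0019] [-0.0231  0.0211]
0.0 5912 [0.0004 0.0001 0.0016] [-0.0233  0.0224]
0.02 5639 [ 0.0199 -0.0004  0.0017] [-0.0232  0.0225]
0.04 6072 [ 0.0403 -0.0007  0.0016] [-0.0228  0.0211]
0.06 6881 [ 0.0602 -0.0007  0.0014] [-0.0225  0.0212]
0.08 7598 [0.0801 0.0007 0.0013] [-0.0204  0.0214]
0.1 4473 [0.0962 0.0049 0.0011] [-0.0133  0.0216]
```

View pics/w2.png

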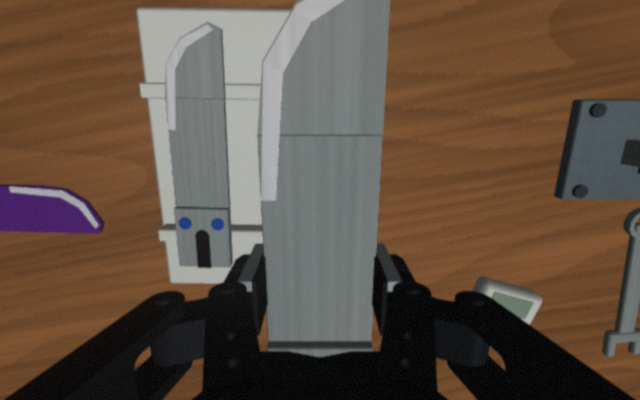

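The knife is gripped level and centred: the shank fills columns 265–380 with the heel step at row ~345. That puts the TCP at knife x ≈ −13.5 mm. The measured torque puts the centre of mass about 8 mm further towards the heel. Next I carry it to the crown and turn it +90°.

>>> carry_out --pt "0.01 0.12 0 -0.1 -1" --pt "0.03 0.3 0 -0.3 -1" --pt "0.05 0.5 0 -0.5 -1" --pt "0.08 0.7 0 -0.7 -1" --pt "0.1 0.9 0 -0.9 -1" --pt "0.1 1 0 -1 -1" --pt "0.1 1 0 -1 -1"

```text
clock: 9.18
position: [0.5144, 0.1011, 0.1881]
ee_rot: [0.986, 0.168, 0.0, 0.0]
ft_force: [0.5, 0.0, -4.4]
grip_width: 0.521
grasp_force: 62.6
```

```bash
cat >> h.py <<'E'
def to(x,y,yaw):
    o=manip.get_obs(); R=Ro.from_quat(o["ee_rot"]).as_matrix(); a=np.degrees(np.arctan2(R[1,0],R[0,0]))
    d=R.T@np.array([x-o["position"][0],y-o["position"][1],0])/.15
    print("pos",o["position"].round(4),"yaw",a.round(2),"frac",d[:2].round(3),"spin",round(-((yaw-a+180)%360-180)/30,3),"clock",o["clock"])
E
python3 - <<'E'
from h import *
to(0.497,-0.0646,79.3)
E
```

```text
pos [0.5144 0.1011 0.1881] yaw 19.3 frac [-0.474  1.004] spin -2.0 clock 9.175
```

>>> carry_out --pt "-0.05 0.12 0 -0.15 -1" --pt "-0.14 0.3 0 -0.35 -1" --pt "-0.24 0.5 0 -0.55 -1" --pt "-0.34 0.7 0 -0.75 -1" --pt "-0.43 0.9 0 -0.95 -1" --pt "-0.474 1 0 -1 -1" --pt "-0.474 1 0 -1 -1"

```text
clock: 10.05
position: [0.4974, -0.063, 0.1881]
ee_rot: [0.909, 0.417, 0.0, 0.0]
ft_force: [-0.1, 1.1, -4.5]
grip_width: 0.521
grasp_force: 62.6
```

>>> carry_out --pt "0 0 0 -0.25 -1" --pt "0 0 0 -0.5 -1" --pt "0 0 0 -0.75 -1" --pt "0 0 0 -0.95 -1" --pt "0 0 0 -1 -1" --pt "0 0 0 -1 -1"

```text
clock: 10.8
position: [0.4974, -0.0618, 0.1881]
ee_rot: [0.769, 0.639, 0.0, -0.0]
ft_force: [-0.2, -0.2, -4.6]
grip_width: 0.519
grasp_force: 62.6
```

Run:
```python
from h import *
to(0.497,-0.0646,79.3)
T=[];F=[]
for i in range(20):
    c=camera("side"); o=manip.get_obs(); T.append(o["torque"]);F.append(o["ft_force"])
n=len(T)**.5
print(np.mean(T,0),np.std(T,0)/n,np.mean(F,0),np.std(F,0)/n, o["joint_pos"].round(2))
save(c,"s2.png"); c=camera("wrist"); save(c,"w3.png")
```

```text
pos [ 0.4974 -0.0618  0.1881] yaw 79.39 frac [-0.019  0.001] spin 0.003 clock 10.8
[ 0.0473899  -0.00969704  0.01486859] [0.00570726 0.00569132 0.00582534] [-0.06430638 -0.13549607 -4.39778747] [0.11638949 0.08559648 0.10670992] [ 0.8   0.19 -0.83  1.83  0.15  1.18 -0.27]
```

View pics/s2.png

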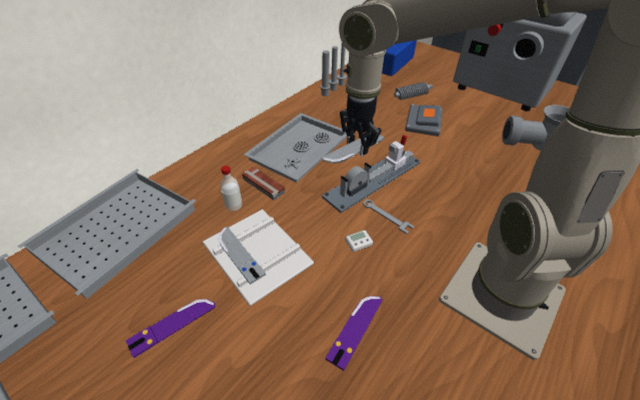

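>>> carry_out --pt "-0.01 0 0.1 0 -1" --pt "-0.01 0 0.25 0 -1" --pt "-0.01 0 0.4 0 -1" --pt "-0.01 0 0.5 0 -1" --pt "-0.01 0 0.55 0 -1" --pt "-0.01 0 0.57 0 -1" --pt "-0.01 0 0.57 0 -1" --pt "-0.01 0 0.57 0 -1"

```text
clock: 12.85
position: [0.4973, -0.0644, 0.1031]
ee_rot: [0.769, 0.639, 0.0, 0.0]
ft_force: [0.2, -0.5, -4.1]
grip_width: 0.519
grasp_force: 62.6
```

>>> carry_out --pt "0 0 0.005 0 -1" --pt "0 0 0.01 0 -1" --pt "0 0 0.015 0 -1" --pt "0 0 0.02 0 -1" --pt "0 0 0.02 0 -1"

```text
clock: 13.48
position: [0.4969, -0.0643, 0.0995]
ee_rot: [0.769, 0.639, -0.0, -0.0]
ft_force: [-0.2, 0.7, -4.8]
grip_width: 0.524
grasp_force: 62.6
```

>>> carry_out --pt "0 0 0.004 0 -1" --pt "0 0 0.006 0 -1" --pt "0 0 0.006 0 -1"

```text
clock: 13.85
position: [0.4969, -0.0643, 0.0986]
ee_rot: [0.769, 0.639, -0.0, 0.0]
ft_force: [-0.6, 0.0, -4.4]
grip_width: 0.52
grasp_force: 62.6
```

>>> carry_out --pt "0.007 0 0.003 0 -1" --pt "0.007 0 0.005 0 -1" --pt "0.007 0 0.005 0 -1"

```text
clock: 14.22
position: [0.4973, -0.0634, 0.0982]
ee_rot: [0.769, 0.639, -0.0, 0.0]
ft_force: [-2.6, -2.0, 2.8]
grip_width: 0.52
grasp_force: 63.3
```

>>> carry_out --pt "0 0 0.003 0 -1" --pt "0 0 0.003 0 -1"

```text
clock: 14.48
position: [0.4973, -0.0634, 0.0981]
ee_rot: [0.769, 0.639, -0.0, 0.0]
ft_force: [-5.0, -1.1, 9.1]
grip_width: 0.521
grasp_force: 63.8
```

>>> carry_out --pt "0 0 0.003 0 -1" --pt "0 0 0.003 0 -1"

```text
clock: 14.72
position: [0.4973, -0.0634, 0.098]
ee_rot: [0.769, 0.639, -0.0, 0.0]
ft_force: [-6.6, -1.9, 12.8]
grip_width: 0.518
grasp_force: 64.2
```

>>> carry_out --pt "0 0 -0.004 0 -1" --pt "0 0 -0.008 0 -1" --pt "0 0 -0.008 0 -1"

```text
clock: 15.1
position: [0.4972, -0.0634, 0.0983]
ee_rot: [0.769, 0.639, 0.0, 0.0]
ft_force: [-1.7, -3.0, 3.0]
grip_width: 0.519
grasp_force: 63.2
```

>>> carry_out --pt "0 0 -0.003 0 -1" --pt "0 0 -0.003 0 -1"

```text
clock: 15.35
position: [0.497, -0.0631, 0.0984]
ee_rot: [0.769, 0.639, 0.0, -0.0]
ft_force: [-0.1, -0.4, -2.8]
grip_width: 0.519
grasp_force: 62.7
```

>>> carry_out --pt "0 0 0 0 0.1" --pt "0 0 0 0 0.1" --pt "0 0 0 0 0.2" --pt "0 0 0 0 0.2" --pt "0 0 0 0 0.2"

```text
clock: 15.98
position: [0.4971, -0.0633, 0.0987]
ee_rot: [0.769, 0.639, 0.0, 0.0]
ft_force: [-0.7, -0.9, 0.2]
grip_width: 0.6
grasp_force: 0.0
```

```bash
cat >> h.py <<'E'
def tilt(n=1,name=None):
    c=camera("wrist"); W=pts(c); o=manip.get_obs(); R=Ro.from_quat(o["ee_rot"]).as_matrix()
    if name: save(c,name)
    L=(W-o["position"])@R
    m=(abs(L[...,1])<0.019)&(L[...,0]>-0.02)&(L[...,0]<0.085)&(W[...,2]>0.083)&(W[...,2]<0.115)
    p=L[m]; k=np.ones(len(p),bool)
    for _ in range(3):
        A=np.c_[p[:,0],p[:,1],np.ones(len(p))]; s=np.linalg.lstsq(A[k],p[k,2],rcond=None)[0]; r=p[:,2]-A@s; k=abs(r)<0.0015
    q=L[(abs(L[...,1])<0.035)&(W[...,2]>0.083)&(W[...,2]<0.115)&(L[...,0]>0.0)&(L[...,0]<0.05)]
    print("N",k.sum(),"slope(+ = tip down)",s.round(4),"res",r[k].std().round(5),"top z",(o["position"][2]-s[2]).round(4),"yrange",np.percentile(q[:,1],[1,99]).round(4))
E
python3 - <<'E'
from h import *
st(); tilt(); tilt(); tilt(name="w4.png")
E
```

```text
{'clock': np.float64(15.975), 'position': array([ 0.4971, -0.0633,  0.0987]), 'ee_rot': array([7.691e-01, 6.391e-01, 0.000e+00, 1.000e-04]), 'ft_force': array([-0.6911, -0.9214,  0.2344]), 'grip_width': np.float64(0.6003), 'grasp_force': np.float64(0.0)}
N 25871 slope(+ = tip down) [-0.0537  0.0015  0.0014] res 0.00057 top z 0.0972 yrange [-0.0309  0.0307]
N 25905 slope(+ = tip down) [-0.0536  0.0016  0.0015] res 0.00057 top z 0.0972 yrange [-0.031   0.0308]
N 25918 slope(+ = tip down) [-0.0536  0.001   0.0014] res 0.00057 top z 0.0972 yrange [-0.0309  0.0307]
```

View pics/w4.png

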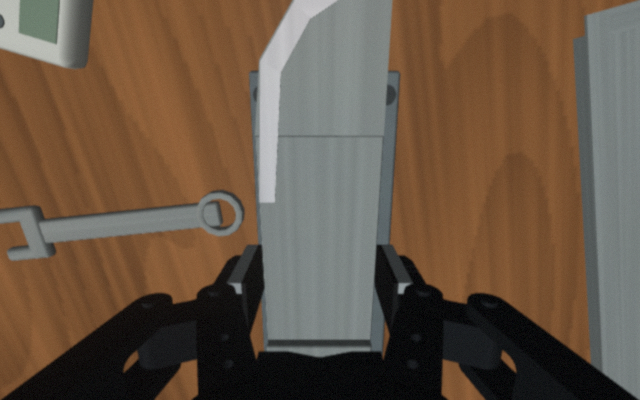

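The knife rests balanced, heel down about 0.05 rad, steady, with both fingers clear (shank 265–380 in the picture). I open fully, rise and back off to look at the heel and stop.

>>> carry_out --pt "0 0 0 0 1" --pt "0 0 0 0 1" --pt "0 0 0 0 1" --pt "0 0 -0.05 0 1" --pt "0 0 -0.2 0 1" --pt "0 0 -0.5 0 1" --pt "0 0 -0.8 0 1" --pt "0 0 -0.9 0 1" --pt "0 0 -0.9 0 1"

```text
clock: 17.25
position: [0.4975, -0.0633, 0.2344]
ee_rot: [0.769, 0.639, 0.0, 0.001]
ft_force: [0.3, -1.5, -0.0]
grip_width: 1.0
grasp_force: 0.0
```

>>> carry_out --pt "-0.4 0 0 0 1" --pt "-0.8 0 0 0 1" --pt "-1 0 0 0 1" --pt "-1 0 0 0 1" --pt "-1 0 0 0 1"

```text
clock: 17.88
position: [0.4695, -0.2096, 0.2326]
ee_rot: [0.769, 0.64, -0.0, -0.001]
ft_force: [0.7, -0.0, 0.1]
grip_width: 1.001
grasp_force: 0.0
```

>>> carry_out --pt "-0.4 0 0 0 1" --pt "-0.6 0 0 0 1" --pt "-0.6 0 0 0 1" --pt "-0.6 0 0 0 1"

```text
clock: 18.38
position: [0.4539, -0.2972, 0.2334]
ee_rot: [0.768, 0.64, 0.0, -0.0]
ft_force: [0.9, 0.1, -0.6]
grip_width: 0.998
grasp_force: 0.0
```

Run:
```python
from h import *
o=st(); c=camera("wrist"); save(c,"w5.png"); W=pts(c)
a=np.radians(79.3); Y=np.array([np.cos(a),np.sin(a)]); X=np.array([np.sin(a),-np.cos(a)])
d=W[...,:2]-np.array([.4955,-.073]); x=d@X; y=d@Y; z=W[...,2]
np.save("b.npy",np.stack([x,y,z],-1))
print("profile along rail, |x|<6mm: y bins, median z, count")
for yy in np.arange(-.25,.13,.006):
    m=(abs(x)<.008)&(y>=yy)&(y<yy+.006)&(z>0)&(z<.2)
    if m.sum()>5: print(round(yy+.003,3),np.percentile(z[m],[5,50,95]).round(4),m.sum())
m=(z>.08)&(z<.115)&(abs(x)<.04); 
n,l,s,cc=cv2.connectedComponentsWithStats(m.astype(np.uint8))
for i in range(1,n):
    if s[i,4]>100: print(s[i],np.percentile(x[l==i],[.5,99.5]).round(4),np.percentile(y[l==i],[.5,99.5]).round(4),np.percentile(z[l==i],[1,50,99]).round(4))
```

```text
{'clock': np.float64(18.375), 'position': array([ 0.4539, -0.2972,  0.2334]), 'ee_rot': array([ 7.683e-01,  6.401e-01,  3.000e-04, -3.000e-04]), 'ft_force': array([ 0.9248,  0.0764, -0.6011]), 'grip_width': np.float64(0.9978), 'grasp_force': np.float64(0.0)}
profile along rail, |x|<6mm: y bins, median z, count
-0.247 [0.0253 0.0269 0.0281] 87
-0.241 [0.026  0.0268 0.0279] 28
-0.229 [0.0259 0.0271 0.0279] 6
-0.217 [0.1147 0.1192 0.1209] 100
-0.211 [0.0602 0.1179 0.1209] 222
-0.205 [0.06   0.0809 0.1091] 276
-0.199 [0.0588 0.0605 0.0623] 34
-0.193 [0.0973 0.0986 0.0999] 126
-0.187 [0.0977 0.0988 0.0997] 167
-0.181 [0.0977 0.0989 0.1   ] 168
-0.175 [0.0975 0.0986 0.1   ] 168
-0.169 [0.0973 0.1037 0.1055] 171
-0.163 [0.1038 0.1048 0.1057] 175
-0.157 [0.1027 0.1044 0.1054] 154
-0.151 [0.0257 0.0268 0.0279] 117
-0.145 [0.0255 0.0267 0.0281] 119
-0.139 [0.0257 0.0267 0.0278] 106
-0.133 [0.0254 0.0267 0.0279] 115
-0.127 [0.0253 0.0266 0.0279] 118
-0.121 [0.0259 0.0269 0.0279] 124
-0.115 [0.0254 0.0267 0.0279] 125
-0.109 [0.0253 0.0266 0.0281] 126
-0.103 [0.0256 0.0268 0.0279] 135
-0.097 [0.0256 0.0268 0.028 ] 127
-0.091 [0.0254 0.0267 0.028 ] 133
-0.085 [0.0256 0.0268 0.0281] 131
-0.079 [0.0254 0.0266 0.0281] 138
-0.073 [0.0254 0.0267 0.0281] 134
-0.067 [0.0255 0.0266 0.0277] 79
[ 300  104   47   53 2179] [-0.0148  0.0207] [-0.1944 -0.1555] [0.0961 0.099  0.1058]
[313 167  21  16 222] [-0.0048  0.0108] [-0.2113 -0.2054] [0.0812 0.1028 0.1148]
```

View pics/w5.png

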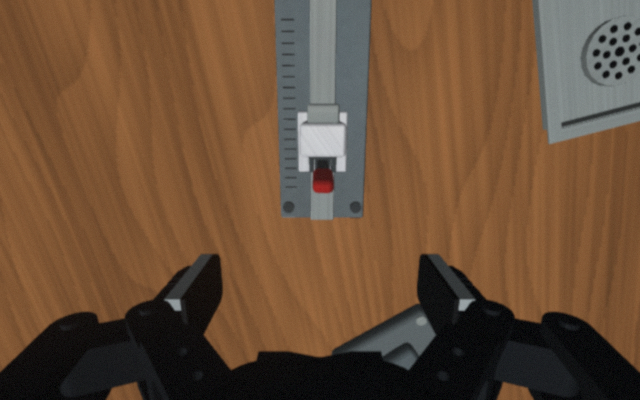

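The stop column is at (323,140), the nose at (322,108) and the red lever at (322,180). The rail lies about 3 mm to +x of my estimate. Next I move forward to bring the heel into view.

>>> carry_out --pt "0.3 0 0 0 1" --pt "0.6 0 0 0 1" --pt "0.6 0 0 0 1" --pt "0.6 0 0 0 1"

```text
clock: 18.92
position: [0.4697, -0.2103, 0.2338]
ee_rot: [0.769, 0.64, -0.0, 0.0]
ft_force: [0.4, -1.0, 0.5]
grip_width: 1.003
grasp_force: 0.0
```

```bash
cat >> h.py <<'E'
def bal(c):
    W=pts(c); a=np.radians(79.3); Y=np.array([np.cos(a),np.sin(a)]); X=np.array([np.sin(a),-np.cos(a)])
    d=W[...,:2]-np.array([.4955,-.073]); return d@X,d@Y,W[...,2]
def look(name):
    c=camera("wrist"); save(c,name); x,y,z=bal(c)
    m=(z>.08)&(z<.112)&(abs(x)<.04)
    n,l,s,cc=cv2.connectedComponentsWithStats(m.astype(np.uint8))
    for i in range(1,n):
        if s[i,4]>100: k=l==i; print(s[i],"x",np.percentile(x[k],[.5,99.5]).round(4),"y",np.percentile(y[k],[.3,1,99,99.7]).round(4),"z",np.percentile(z[k],[1,50,99]).round(4))
    k=(abs(x-.003)<.012)&(y>-.09)&(y<.1)&(z>.08)&(z<.112)
    if k.sum()>500:
        for lo,hi in((-.09,-.04),(-.02,.1)):
            kk=k&(y>lo)&(y<hi)
            if kk.sum()>200: print("fit",lo,kk.sum(),np.polyfit(y[kk],z[kk],1).round(4))
    return x,y,z
E
python3 - <<'E'
from h import *
st(); look("w6.png")
E
```

```text
{'clock': np.float64(18.925), 'position': array([ 0.4697, -0.2103,  0.2338]), 'ee_rot': array([ 7.687e-01,  6.397e-01, -2.000e-04,  3.000e-04]), 'ft_force': array([ 0.3744, -1.0456,  0.46  ]), 'grip_width': np.float64(1.0035), 'grasp_force': np.float64(0.0)}
[ 287    0   66  116 7281] x [-0.0233  0.0222] y [-0.0746 -0.0739  0.0015  0.0019] z [0.0946 0.0976 0.1006]
[ 302  212   43   48 1824] x [-0.0147  0.0206] y [-0.1943 -0.1939 -0.1551 -0.155 ] z [0.0843 0.099  0.1059]
[314 262  19  24 329] x [-0.0046  0.0108] y [-0.2112 -0.211  -0.2052 -0.205 ] z [0.0806 0.0998 0.1116]
fit -0.09 1633 [0.0517 0.1007]
fit -0.02 1183 [0.0481 0.0966]
```

View pics/w6.png

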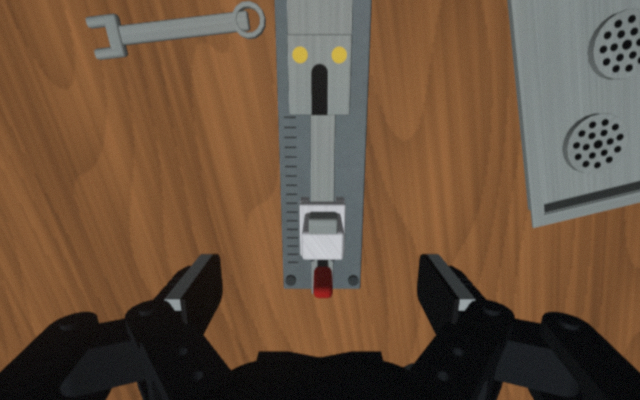

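The heel end is at row ~115, plugs at (300,55) and (340,55), and the nose at row ~205. The gap is about 80 mm. Now I grip the column.

>>> carry_out --pt "-0.28 0.0175 0 0 1" --pt "-0.28 0.0175 0.2 0 1" --pt "-0.28 0.0175 0.5 0 1" --pt "-0.28 0.0175 0.8 0 1" --pt "-0.28 0.0175 0.95 0 1" --pt "-0.28 0.0175 0.99 0 1" --pt "-0.28 0.0175 0.99 0 1"

```text
clock: 19.85
position: [0.4647, -0.253, 0.0856]
ee_rot: [0.769, 0.639, 0.0, 0.0]
ft_force: [-0.7, -0.5, 0.2]
grip_width: 1.002
grasp_force: 0.0
```

>>> carry_out --pt "0 0 0 0 0" --pt "0 0 0 0 0" --pt "0 0 0 0 -0.1" --pt "0 0 0 0 -0.2" --pt "0 0 0 0 -0.4" --pt "0 0 0 0 -0.4" --force 25

```text
clock: 20.6
position: [0.4648, -0.2527, 0.0857]
ee_rot: [0.769, 0.639, 0.0, 0.0]
ft_force: [-0.9, 0.5, 5.7]
grip_width: 0.416
grasp_force: 26.5
```

Run:
```python
from h import *
st(); to(.4646,-.252,79.3); look("w7.png")
```

```text
{'clock': np.float64(20.6), 'position': array([ 0.4648, -0.2527,  0.0857]), 'ee_rot': array([7.691e-01, 6.391e-01, 0.000e+00, 4.000e-04]), 'ft_force': array([-0.8636,  0.4547,  5.7342]), 'grip_width': np.float64(0.4158), 'grasp_force': np.float64(26.4754)}
pos [ 0.4648 -0.2527  0.0857] yaw 79.45 frac [ 0.004 -0.002] spin 0.005 clock 20.6
[  223   223   194   135 13098] x [-0.0278  0.0333] y [-0.2074 -0.2066 -0.1548 -0.1546] z [0.0815 0.0989 0.1112]
[200 295  23  12 159] x [-0.0371 -0.0298] y [-0.1754 -0.1753 -0.1736 -0.1736] z [0.1062 0.1099 0.112 ]
[417 295  16  12 111] x [0.0356 0.0399] y [-0.1751 -0.1749 -0.1736 -0.1736] z [0.1067 0.1098 0.1119]
```

>>> carry_out --pt "0.05 0 0 0 -0.4" --pt "0.12 0 0 0 -0.4" --pt "0.2 0 0 0 -0.4" --pt "0.28 0 0 0 -0.4" --pt "0.36 0 0 0 -0.4" --pt "0.42 0 0 0 -0.4" --pt "0.45 0 0 0 -0.4" --pt "0.45 0 0 0 -0.4" --pt "0.45 0 0 0 -0.4"

```text
clock: 21.78
position: [0.4772, -0.186, 0.0856]
ee_rot: [0.769, 0.639, 0.0, 0.0]
ft_force: [-1.0, -0.5, 6.2]
grip_width: 0.423
grasp_force: 26.6
```

Run:
```python
from h import *
st(); x,y,z=look("w8.png")
# profile on |x-.003|<8
for lo in np.arange(-.1,-.06,.001):
    k=(abs(x-.003)<.007)&(y>=lo)&(y<lo+.001)&(z>.05)&(z<.12)
    if k.sum()>3: print(round(lo,4),k.sum(),np.median(z[k]).round(4))
```

```text
{'clock': np.float64(21.775), 'position': array([ 0.4772, -0.186 ,  0.0856]), 'ee_rot': array([7.691e-01, 6.391e-01, 1.000e-04, 4.000e-04]), 'ft_force': array([-1.0314, -0.4613,  6.2214]), 'grip_width': np.float64(0.4229), 'grasp_force': np.float64(26.5554)}
[  232     0   155   200 28574] x [-0.0233  0.0219] y [-0.0742 -0.0736 -0.0138 -0.0134] z [0.0948 0.0981 0.1006]
[  223   223   194   135 13080] x [-0.0279  0.0332] y [-0.1395 -0.1387 -0.087  -0.0868] z [0.0817 0.0988 0.1111]
[200 295  23  12 168] x [-0.0376 -0.0302] y [-0.1078 -0.1077 -0.1061 -0.106 ] z [0.1061 0.11   0.112 ]
[417 295  16  11 109] x [0.0351 0.0399] y [-0.1073 -0.1072 -0.1059 -0.1058] z [0.1062 0.1096 0.112 ]
fit -0.09 9358 [0.0018 0.098 ]
fit -0.02 1779 [-0.1001  0.0942]
-0.1 96 0.1046
-0.099 102 0.1048
-0.098 111 0.1048
-0.097 106 0.1048
-0.096 107 0.1047
-0.095 110 0.1049
-0.094 122 0.1048
-0.093 109 0.1047
-0.092 118 0.1047
-0.091 102 0.1048
-0.09 117 0.1048
-0.089 149 0.1045
-0.088 705 0.097
-0.087 91 0.098
-0.075 74 0.0968
-0.074 104 0.0971
-0.073 117 0.0971
-0.072 121 0.097
-0.071 110 0.0971
-0.07 110 0.0972
-0.069 120 0.0972
-0.068 117 0.0973
-0.067 118 0.0974
-0.066 123 0.0975
-0.065 126 0.0974
-0.064 116 0.0975
-0.063 127 0.0975
-0.062 113 0.0976
-0.061 132 0.0977
-0.06 128 0.0977
```

>>> carry_out --pt "0.02 0 0 0 -0.4" --pt "0.04 0 0 0 -0.4" --pt "0.06 0 0 0 -0.4" --pt "0.07 0 0 0 -0.4" --pt "0.07 0 0 0 -0.4" --pt "0.07 0 0 0 -0.4"

```text
clock: 22.58
position: [0.479, -0.1764, 0.0856]
ee_rot: [0.769, 0.639, -0.0, 0.001]
ft_force: [-1.5, -2.5, 5.8]
grip_width: 0.417
grasp_force: 26.5
```

```bash
cat >> h.py <<'E'
def gap(name="g.png"):
    c=camera("wrist"); save(c,name); x,y,z=bal(c)
    k=abs(x-.003)<.007
    nose=y[k&(z>.088)&(z<.103)&(y>-.1)]
    kz=k&(z>.09)&(z<.1025)&(y>-.09)&(y<-.02)
    yy=np.sort(y[kz]); g=np.diff(yy); i=np.argmax(g); print("largest y gap",yy[i].round(4),yy[i+1].round(4),(g[i]*1000).round(2),"mm")
    kk=k&(y>yy[i+1]+.002)&(y<-.048)&(z>.09)&(z<.107)
    if kk.sum()>100: print("heel fit",np.polyfit(y[kk],z[kk],1).round(4),kk.sum())
E
python3 - <<'E'
from h import *
st(); gap("g1.png"); gap("g1.png")
E
```

```text
{'clock': np.float64(22.575), 'position': array([ 0.479 , -0.1764,  0.0856]), 'ee_rot': array([ 7.693e-01,  6.389e-01, -2.000e-04,  6.000e-04]), 'ft_force': array([-1.5323, -2.453 ,  5.7527]), 'grip_width': np.float64(0.417), 'grasp_force': np.float64(26.4803)}
largest y gap -0.0769 -0.0751 1.78 mm
heel fit [0.0534 0.1009] 2901
largest y gap -0.0768 -0.0753 1.52 mm
heel fit [0.0538 0.1009] 2923
```

The gap is about 1.8 mm with the balance unchanged (tilt 0.053). I release, rise and close the fingers to push the lever.

>>> carry_out --pt "0 0 0 0 0.0" --pt "0 0 0 0 0.4" --pt "0 0 0 0 0.8" --pt "0 0 -0.05 0 0.8" --pt "0 0 -0.2 0 0.8" --pt "0 0 -0.45 0 0.8" --pt "0 0 -0.69 0 0.8" --pt "0 0 -0.69 0 0" --pt "0 0 -0.69 0 -1" --pt "0 0 -0.69 0 -1" --pt "0 0 -0.69 0 -1" --pt "0 0 -0.69 0 -1"

```text
clock: 24.18
position: [0.4787, -0.1757, 0.1883]
ee_rot: [0.769, 0.639, -0.0, -0.0]
ft_force: [-0.3, 0.3, -0.4]
grip_width: 0.002
grasp_force: 0.0
```

Run:
```python
from h import *
st(); gap("g2.png")
c=camera("wrist"); x,y,z=bal(c); c["img"]
k=(c["img"][...,0]>110)&(c["img"][...,1]<60)&(c["img"][...,2]<60)&(abs(x)<.03)&(y>-.25)&(y<-.08)
print("red",k.sum(), [np.percentile(q[k],[5,50,95]).round(4) for q in (x,y,z)] if k.sum() else "")
```

```text
{'clock': np.float64(24.175), 'position': array([ 0.4787, -0.1757,  0.1883]), 'ee_rot': array([ 7.691e-01,  6.391e-01, -1.000e-04, -3.000e-04]), 'ft_force': array([-0.3071,  0.2834, -0.4461]), 'grip_width': np.float64(0.0015), 'grasp_force': np.float64(0.0)}
largest y gap -0.0833 -0.0789 4.41 mm
heel fit [0.0541 0.101 ] 924
red 0
```

>>> carry_out --pt "0 0 0.15 0 -1" --pt "0 0 0.3 0 -1" --pt "0 0 0.38 0 -1" --pt "0 0 0.4 0 -1" --pt "0 0 0.4 0 -1" --pt "0 0 0.4 0 -1"

```text
clock: 25.02
position: [0.4793, -0.176, 0.1294]
ee_rot: [0.769, 0.639, 0.0, 0.001]
ft_force: [-0.2, -0.2, -0.0]
grip_width: -0.002
grasp_force: 0.0
```

Run:
```python
from h import *
st(); gap("g3.png")
c=camera("side"); save(c,"s3.png"); cv2.imwrite("pics/s3c.png",cv2.resize(c["img"][100:220,310:470,::-1],None,fx=4,fy=4))
```

```text
{'clock': np.float64(25.025), 'position': array([ 0.4793, -0.176 ,  0.1294]), 'ee_rot': array([7.691e-01, 6.391e-01, 2.000e-04, 6.000e-04]), 'ft_force': array([-0.1801, -0.2025, -0.0131]), 'grip_width': np.float64(-0.0019), 'grasp_force': np.float64(0.0)}
largest y gap -0.0771 -0.0748 2.27 mm
heel fit [0.0535 0.1009] 1551
```

View pics/s3c.png

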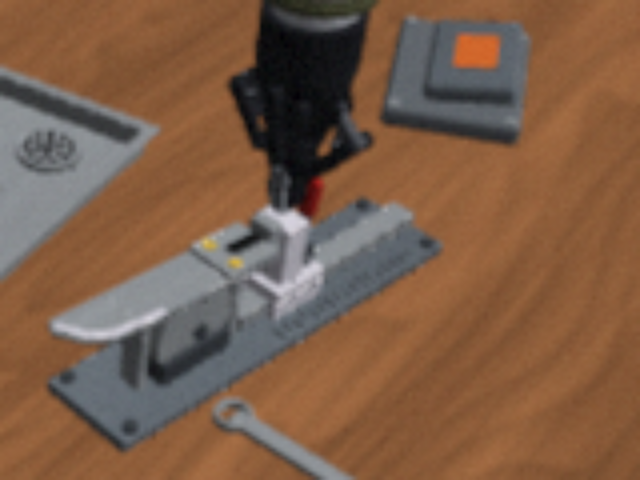

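The closed fingers stand above the column, ahead of the red lever at (315,195) in the crop. The knife sits level, with the nose next to the heel. Now I sweep the lever.

>>> carry_out --pt "-0.04 0 0.003 0 -1" --pt "-0.08 0 0.008 0 -1" --pt "-0.12 0 0.014 0 -1" --pt "-0.15 0 0.021 0 -1" --pt "-0.187 0 0.032 0 -1" --pt "-0.22 0 0.045 0 -1" --pt "-0.253 0 0.059 0 -1" --pt "-0.285 0 0.08 0 -1" --pt "-0.315 0 0.102 0 -1" --pt "-0.341 0 0.126 0 -1" --pt "-0.365 0 0.155 0 -1" --pt "-0.387 0 0.184 0 -1" --pt "-0.387 0 0.184 0 -1"

```text
clock: 26.75
position: [0.4678, -0.233, 0.1005]
ee_rot: [0.769, 0.639, -0.0, -0.0]
ft_force: [0.0, 0.4, -0.2]
grip_width: 0.002
grasp_force: 0.0
```

Run:
```python
from h import *
st(); gap("g4.png")
c=camera("side"); save(c,"s4.png"); cv2.imwrite("pics/s4c.png",cv2.resize(c["img"][100:220,310:470,::-1],None,fx=4,fy=4))
```

```text
{'clock': np.float64(26.75), 'position': array([ 0.4678, -0.233 ,  0.1005]), 'ee_rot': array([ 7.692e-01,  6.390e-01, -2.000e-04, -4.000e-04]), 'ft_force': array([ 0.0201,  0.3988, -0.2034]), 'grip_width': np.float64(0.0019), 'grasp_force': np.float64(0.0)}
largest y gap -0.0773 -0.075 2.34 mm
heel fit [0.0453 0.1003] 2074
```

View pics/s4c.png

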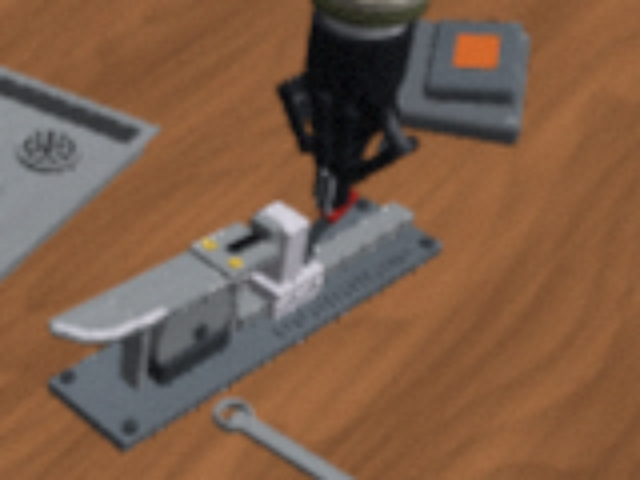

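The lever is about two-thirds down, the stop unmoved and the knife still balanced. Pressing the rest down.

>>> carry_out --pt "-0.012 0 0.02 0 -1" --pt "-0.023 0 0.042 0 -1" --pt "-0.033 0 0.065 0 -1" --pt "-0.042 0 0.09 0 -1" --pt "-0.049 0 0.115 0 -1" --pt "-0.052 0 0.128 0 -1" --pt "-0.054 0 0.138 0 -1" --pt "-0.054 0 0.138 0 -1"

```text
clock: 27.85
position: [0.4666, -0.2409, 0.0803]
ee_rot: [0.769, 0.639, -0.0, -0.0]
ft_force: [0.1, 0.3, 0.5]
grip_width: -0.0
grasp_force: 0.1
```

>>> carry_out --pt "0 0 0.004 0 -1" --pt "0 0 0.008 0 -1" --pt "0 0 0.008 0 -1"

```text
clock: 28.22
position: [0.4668, -0.241, 0.0798]
ee_rot: [0.769, 0.639, -0.0, 0.0]
ft_force: [-2.7, 0.8, 8.2]
grip_width: -0.003
grasp_force: 4.4
```

>>> carry_out --pt "0 0 0.004 0 -1" --pt "0 0 0.004 0 -1" --pt "0 0 -0.1 0 -1" --pt "0 0 -0.4 0 -1" --pt "0 0 -0.8 0 -1" --pt "-0.3 0 -1 0 -1" --pt "-0.6 0 -1 0 -1" --pt "-0.6 0 -1 0 -1" --pt "-0.6 0 -1 0 -1"

```text
clock: 29.35
position: [0.4503, -0.3287, 0.2293]
ee_rot: [0.769, 0.639, 0.0, -0.0]
ft_force: [-0.2, 0.6, 1.1]
grip_width: 0.003
grasp_force: 0.0
```

Run:
```python
from h import *
st(); gap("g5.png"); look("w9.png")
for n in("wrist","side"):
    c=camera(n); x,y,z=bal(c); i=c["img"].astype(int)
    k=(i[...,0]>90)&(i[...,1]<.45*i[...,0])&(i[...,2]<.45*i[...,0])&(abs(x)<.03)&(y>-.27)&(y<-.08)
    if k.sum(): print(n,"red",k.sum(),[np.percentile(q[k],[5,50,95]).round(4) for q in (x,y,z)])
```

```text
{'clock': np.float64(29.35), 'position': array([ 0.4503, -0.3287,  0.2293]), 'ee_rot': array([ 7.690e-01,  6.392e-01,  2.000e-04, -2.000e-04]), 'ft_force': array([-0.1961,  0.601 ,  1.0775]), 'grip_width': np.float64(0.0025), 'grasp_force': np.float64(0.0)}Traceback (most recent call last):
  File "<stdin>", line 2, in <module>
  File "h.py", line 48, in gap
    yy=np.sort(y[kz]); g=np.diff(yy); i=np.argmax(g); print("largest y gap",yy[i].round(4),yy[i+1].round(4),(g[i]*1000).round(2),"mm")
                                        ~~~~~~~~~^^^
    return _wrapfunc(a, 'argmax', axis=axis, out=out, **kwds)
    return bound(*args, **kwds)
ValueError: attempt to get argmax of an empty sequence
```

Too far back to see the heel, so I move forward over the stop.

>>> carry_out --pt "0.3 0 0 0 -1" --pt "0.7 0 0 0 -1" --pt "0.9 0 0 0 -1" --pt "0.9 0 0 0 -1" --pt "0.9 0 0 0 -1"

```text
clock: 30.02
position: [0.4748, -0.1967, 0.2292]
ee_rot: [0.769, 0.639, -0.0, 0.0]
ft_force: [-0.5, 0.3, 0.3]
grip_width: -0.0
grasp_force: 0.0
```

Run:
```python
from h import *
st(); gap("w9.png"); look("w9.png")
for n in("wrist","side"):
    c=camera(n); x,y,z=bal(c); i=c["img"].astype(int)
    k=(i[...,0]>90)&(i[...,1]<.45*i[...,0])&(i[...,2]<.45*i[...,0])&(abs(x)<.03)&(y>-.27)&(y<-.08)
    if k.sum(): print(n,"red",k.sum(),[np.percentile(q[k],[5,50,95]).round(4) for q in (x,y,z)])
```

```text
{'clock': np.float64(30.025), 'position': array([ 0.4748, -0.1967,  0.2292]), 'ee_rot': array([ 7.689e-01,  6.393e-01, -2.000e-04,  2.000e-04]), 'ft_force': array([-0.5398,  0.2824,  0.3272]), 'grip_width': np.float64(-0.0003), 'grasp_force': np.float64(0.0)}
largest y gap -0.0776 -0.0749 2.77 mm
heel fit [0.0498 0.1007] 652
[ 282    0   68  135 8587] x [-0.0233  0.0222] y [-0.0746 -0.0738  0.0138  0.0143] z [0.0947 0.0974 0.1006]
[ 297  137   47   52 2130] x [-0.0151  0.0202] y [-0.1171 -0.117  -0.0778 -0.0777] z [0.0916 0.099  0.1058]
fit -0.09 2168 [-0.1308  0.091 ]
fit -0.02 1883 [0.0519 0.0966]
wrist red 222 [array([-0.0037,  0.0029,  0.0095]), array([-0.1782, -0.1715, -0.1651]), array([0.0566, 0.0583, 0.0597])]
side red 27 [array([-0.0088, -0.0014,  0.005 ]), array([-0.1935, -0.1786, -0.1671]), array([0.0535, 0.0571, 0.0604])]
```

View pics/w9.png

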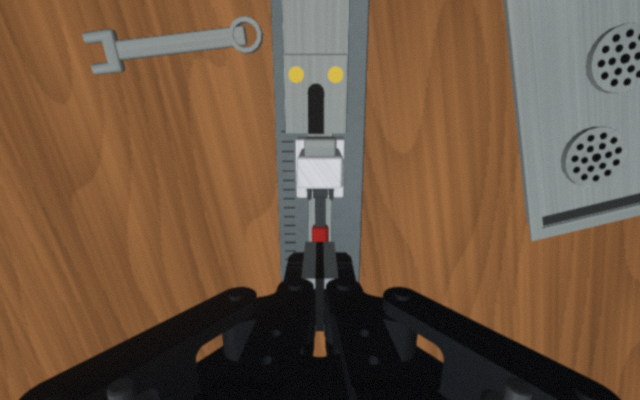

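The lever lies level: grip top at z ≈ 58 mm, which gives about 1.5 rad. The nose is at row ~137 with the heel at row ~133, a gap of about 2.5 mm. Knife tilt is 0.05 rad and steady, and the arm is clear, so I hand in.

```bash
python3 -c "
from h import *
print(ticket.hand_in())"
```

```text
the job is handed in; nothing more can be done
None
```

I handed the job in at about 30 s of the 72 s allowed: the knife balances on the crown at about 0.05 rad tilt, the stop's nose is about 2.5 mm from its heel, and the cam lever is down at about 1.5 rad; the hand-in returned no verdict.

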